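Let one clay whistle down the chute into its tray

ROBOT

A 6-joint arm with a two-finger parallel gripper is mounted at the origin on the work surface. World frame = base frame: x ahead of the robot, y to its left, z up, the work surface at z = 0. Lengths are in m, angles in rad, forces in N, time in s.
With the tool pointing down it reaches from about 0.3 to 0.875 m from the base axis. Payload 6.4 kg.
Tool frame: the origin (TCP) lies midway between the tips of the shut fingers; the grasp point (between the pads) lies 19 mm behind it (r.hold_point_z is the z of the grasp point in the tool frame, in m); z points along the fingers, y is the line along which they close (so a half turn about z gives the same grasp; the last joint's range is limited). The gripper opens to 85 mm and grips with 20 to 120 N. Pads are 22 mm wide; open, the fingers measure 114 mm over their backs; the gripper's body (76 mm by 85 mm) begins 54 mm behind the grasp point. The pads swing forward as they close: fully open they stand 13 mm farther back than shut.
Start: joints at [1.017, 0.181, 1.607, -0, 1.354, -0.206], TCP at [0.196, 0.541, 0.231] pointing down, gripper open.
Joint ranges: [-2.99, 2.99], [-0.89, 2.07], [0.3, 2.58], [-1.14, 4.28], [0, 2.63], [-3.12, 3.12]. Speed limits (rad/s): [2.57, 2.57, 3.01, 3.14, 3.14, 3.14].

INTERFACE

Orientations are given as a unit quaternion [w, x, y, z].
In Python, from rig import r gives the robot as it stands.
- The arm moves only by the tool apply_moves, never from a script. Its argument "plan" is a list of rows, each a list of 7 numbers: the turn, a rotation vector about the tool's x, y, z as a fraction of full scale, then the shift along the tool's x, y, z as a fraction of full scale, then the gripper command: -1 is shut, 1 is fully open, values between are in proportion. A call has 1 to 10 rows; each row shifts and turns the commanded pose from where the row before left it, along the tool's axes as they then stand; what a row does not reach is not made up. Full scale, the value 1, is 0.05 m for a shift and 6 degrees for a turn. A row lasts 1/10 s, in which the tool goes at most 50 mm and 8.59 degrees, less where a joint would pass 70% of its speed; a pose out of reach is approached as far as the arm can. A call with a number of a shift or a turn outside -1 to 1 is refused whole. A call with a gripper value outside its range is refused whole. The fingers move at their own pace and stop on an object; the grip force is fixed at half the most. Time passes only in rows, so rows that do not move let the fingers close. It gives the time, the measured TCP pose, the force, the opening and the grip force at its end, in the units of the state.
- r.state(): the state, without advancing time (a new reading comes with each control period).
- r.get_image(name): name is "scene" or "top" or "wrist"; returns a dict with "image" (480x640x3 uint8, red, green, blue), "z_map" (480x640 float32, m along the optical axis (not along the pixel's ray), 0 where there is no reading), "intrinsics" (3x3 intrinsics, pixels), "k1" (the pictures are not rectified: a ray, as slopes to the right and down, at radius r is drawn at 1 + k1 r^2 times it, then the intrinsics apply), "origin" and "rotation" of the camera in the world. Camera axes: x right, y down, z forward; pixel columns grow to the right and rows downward; lengths in m; the calibration is good to about 2 mm. A picture is of the moment at which its call begins.
- r.close_job(): hands the job in; it is judged then, once.
Trained networks look in the newest picture that a camera, given by its name, has taken for a name from the list of things; names that differ only in an ending like _2 or _b are one class to them, and where a whole thing is asked for, a point or a joint stands for the part that bears it (a point fixed in the world has none). Each returns a list of dicts, best first, with "confidence" (0 to 1); they miss things now and then, are a little off and sometimes report something else, mostly with a low value. They report only what shows in the picture. A call takes as long as a camera call. They do not tell look-alikes from the thing itself.
- r.look_for(target, camera): "at" ([x, y, z] in m, in the coordinates of the camera as it stood for that picture, good to about 4 mm: the middle of the surface that is visible of it).
The state is a dict: "t": time; "joints": joint angles; "qvel": joint speeds; "joint_torque": joint torques, N m; "tool_pos": TCP position; "ee_rot": TCP orientation; "ft_force": force on the tool from outside, world axes, zero at the start; "ft_torque": the same for the moment, N m; "grip_width": finger opening in m; "grasp_force": force on a finger pad.
Only numpy, scipy, OpenCV 4.12 (cv2) and the standard library are available. Lean on these libraries where they do the work, as an engineer would, in place of code of your own. Each camera call takes 0.05 s, during which the arm holds its last target. There are 200 camera calls.

TASK

Put the birch tray flat on the bench under the mouth of the chute, then swing the sprung lever with the red knob all the way to its stop, hold it there until the first green bird whistle has slid out into the tray, and let the lever spring right back so that the next whistle stops at the gate and stays in the chute. Only the lever should move the whistles, so do not touch them by hand, and leave the pipe, the ring gauge and the brush where they lie.

Things in the scene. Friction and masses are not known exactly. Their poses are not given: they have to be found in the camera images.
- chute: Fixed wooden chute stand, 62 mm wide, 338 mm long seen from above, sloping 20 degrees. Origin on the bench straight below the middle of the lower edge (mouth). +y points uphill, whistles come out towards -y, z up. Side walls rise 26 mm above the running surface; legs 50 mm wide stand under it from 60 mm uphill of the mouth. At the top end a ledge 165 mm high, 240 mm wide.
- mouth (a point): Middle of the chute's lower edge, on the running surface, 48 mm above the bench (the chute's underside there is 40 mm above it); axes as the chute's.
- tray: Loose birch tray, about 0.35 kg, 130 mm (x) by 190 mm (y), rim 30 mm high, walls and floor 8 mm. Origin at the centre of its underside, z up. A grip stands outside its -y end. It goes under the mouth with its +y end uphill (axes roughly as the chute's) and the mouth above its inside: tray centre about 45 mm downhill of the mouth works well.
- tray_grip (a point): Point in the tray's upright wooden grip (55 mm along tray x, 12 mm thick along tray y, top 60 mm above the bench): 101 mm from the tray's centre along its -y, 45 mm above its underside, 15 mm below the grip's top.
- lever_knob (a point): Middle of the upright red knob at the end of the lever: a cylinder 16 mm across and 40 mm tall (140 to 180 mm above the bench); this point is 160 mm above the bench. The knob travels on a level circle of 90 mm radius about lever_pivot; below it only the lever arm (14 mm wide, 7 mm thick).
- lever_pivot (a point): Point on the lever's upright axis at the knob's height (160 mm above the bench), 75 mm to the chute's -x side and 150 mm uphill of the mouth; nothing but the hub, which ends 145 mm above the bench, stands there.
- lever (a joint): Lever angle in rad: 0 at rest, 1.0 at its stop; growing = counter-clockwise from above (knob moves downhill). At rest the arm points 150 degrees counter-clockwise from chute +x. A spring returns it: 1.7 N at the knob at rest, 4.4 N at the stop. Near the stop the front gate is down and the first whistle slides out, mostly within 1 s, while a rear gate holds the next until release.
- whistle_first: Green glazed clay bird whistle lowest in the chute, 75 g, 63 mm long, 38 mm wide, 55 mm tall, tail downhill (own -y); origin at the centre of its underside.
- whistle_first_mid (a point): Middle of the first whistle's body, 21 mm above its underside.
- whistle_next: The same kind of whistle, waiting behind the first; origin at the centre of its underside.
- walnut_pipe: Walnut pipe 120 mm long (own y), 18 mm across, lying on the bench; leave it. Origin under its middle.
- ring_gauge: Brass ring 52 mm across, 12 mm high, lying flat; leave it. Origin under its middle.
- brush: Brush 160 mm long lying on the bench beyond the chute; leave it.
There are look-alikes about, which are no part of the job. Leave any purple or white look-alike of the whistle_first alone.

How it is judged:
On the way, in this order (a step that is already met when the one before it is completed fails the run):
1. the tray stands flat on the bench under the mouth of the chute (x of mouth in the frame of tray between -0.05 and 0.05 m and y of mouth in the frame of tray between -0.05 and 0.095 m and angle between tray's own z axis and vertical below 0.06 rad and height (world z) of tray below 0.006 m), for 0.2 s.
2. the lever is held at its stop (value of joint lever above 0.93 rad), for 0.2 s.
At the end, for the whole second after the job is handed in: First whistle at rest in the tray; tray flat on the bench (0.06 rad, 6 mm), mouth above its inside (in tray axes x within 50 mm, y -50 to 95 mm); lever below 0.06 rad; next whistle at rest in the chute at the front gate, 85 to 135 mm from the mouth seen from above; all released (all of step 1 and x of whistle_first_mid in the frame of tray between -0.06 and 0.06 m and y of whistle_first_mid in the frame of tray between -0.09 and 0.09 m and z of whistle_first_mid in the frame of tray between 0.005 and 0.055 m and linear speed of each of whistle_first, whistle_next below 0.03 m/s and linear speed of tray below 0.02 m/s and value of joint lever below 0.06 rad and x of whistle_next in the frame of chute between -0.03 and 0.03 m and y of whistle_next in the frame of chute between 0.085 and 0.135 m and height (world z) of whistle_next above 0.06 m); the robot touches nothing.
It fails at once if the robot touches a whistle (contact force between any of the fingers, the arm and whistle_first above 0.5 N or contact force between any of the fingers, the arm and whistle_next above 0.5 N).
It fails at once if the pipe, ring gauge or brush is pushed more than 30 mm (distance of any of walnut_pipe, ring_gauge, brush from where it was at the start of the episode above 0.03 m).
It also fails if it takes over 67 s, if anything falls off the work surface, if the arm or the gripper's body presses on something with over 40 N, if the wrist force passes 120 N, or if a joint passes its speed limit or range.

## Working session

There is one attempt and no reset: what is moved stays moved. The work goes in short steps, Python scripts to look and compute and a tool call to move; the robot and the scene stay as the last step left them, time stands still between calls to the robot, and variables do not carry over. Pictures are saved under pics/ and viewed, at most 10 in all, crops included, and the job is handed in when it is done.

Besides the shell and the picture viewer there is one more tool, called after "Call:" by a JSON object that holds its "api" and its "payload". apply_moves: Moves the arm, as the interface text tells. Shift numbers are shares of 0.05 m and turn numbers shares of 6 degrees, none past 1 either way. Its arguments: {"type":"object","properties":{"plan":{"type":"array"}},"required":["plan"]}

```bash
mkdir -p pics; ls
cat > h.py <<'E'
import numpy as np, cv2, json
from scipy.spatial.transform import Rotation as R
from rig import r
def save(d,n): cv2.imwrite('pics/'+n+'.png',cv2.cvtColor(d['image'],cv2.COLOR_RGB2BGR))
def towin(d,p): return np.array(d['origin'])+np.array(d['rotation'])@np.array(p)
def px(d,u,v,z=None):
    K=np.array(d['intrinsics']); k=d['k1']
    q=np.array([(u-K[0,2])/K[0,0],(v-K[1,2])/K[1,1]]); s=q.copy()
    for _ in range(20): s=q/(1+k*(s@s))
    if z is None: z=d['z_map'][int(v),int(u)]
    return towin(d,[s[0]*z,s[1]*z,z])
def cloud(d):
    K=np.array(d['intrinsics']); k=d['k1']; v,u=np.mgrid[:480,:640]
    q=np.stack([(u-K[0,2])/K[0,0],(v-K[1,2])/K[1,1]],-1); s=q.copy()
    for _ in range(20): s=q/(1+k*(s**2).sum(-1,keepdims=True))
    z=d['z_map'][...,None]
    return np.concatenate([s*z,z],-1)@np.array(d['rotation']).T+np.array(d['origin'])
E
cat > a.py <<'E'
from h import *
np.set_printoptions(precision=4,suppress=True)
for c in ['top','scene']:
    d=r.get_image(c); save(d,c+'0')
    np.savez(c+'0.npz',**d)
    print(c,d['origin'])
    for n in ['chute','tray','tray_grip','lever_knob','whistle_first','whistle_next','walnut_pipe','ring_gauge','brush']:
        print(n,[(towin(d,o['at']),round(o['confidence'],2)) for o in r.look_for(n,c)[:3]])
print(r.state())
E
python3 a.py
```

```text
pics
top [ 0.4609 -0.0239  1.0794]Traceback (most recent call last):
  File "a.py", line 8, in <module>
    print(n,[(towin(d,o['at']),round(o['confidence'],2)) for o in r.look_for(n,c)[:3]])
              ~~~~~^^^^^^^^^^^
  File "h.py", line 5, in towin
    def towin(d,p): return np.array(d['origin'])+np.array(d['rotation'])@np.array(p)
                                                 ~~~~~~~~~~~~~~~~~~~~~~~^~~~~~~~~~~~
ValueError: matmul: Input operand 1 has a mismatch in its core dimension 0, with gufunc signature (n?,k),(k,m?)->(n?,m?) (size 3 is different from 4)
```

```bash
sed -i "s/^def towin.*/def rot(d): return R.from_quat(d['rotation'],scalar_first=True).as_matrix()\ndef towin(d,p): return np.array(d['origin'])+rot(d)@np.array(p)/; s/np.array(d\['rotation'\]).T/rot(d).T/" h.py; python3 a.py
```

```text
top [ 0.4609 -0.0239  1.0794]
chute [(array([0.6486, 0.3871, 0.1727]), 0.57)]
tray [(array([ 0.4682, -0.2743,  0.0088]), 0.75)]
tray_grip [(array([ 0.4678, -0.2779,  0.0041]), 0.83), (array([0.5484, 0.2035, 0.1443]), 0.23)]
lever_knob [(array([0.551 , 0.2052, 0.1454]), 0.86), (array([0.6483, 0.3854, 0.1726]), 0.62), (array([0.3714, 0.0209, 0.0106]), 0.49)]
whistle_first [(array([0.6488, 0.1289, 0.1191]), 0.9), (array([0.5044, 0.3108, 0.0257]), 0.84), (array([0.7955, 0.1979, 0.0283]), 0.74)]
whistle_next [(array([0.6486, 0.1858, 0.1394]), 0.64)]
walnut_pipe [(array([0.3684, 0.0227, 0.0108]), 0.98)]
ring_gauge [(array([0.7536, 0.0504, 0.0174]), 0.71)]
brush [(array([0.7509, 0.049 , 0.0188]), 0.87), (array([ 0.4643, -0.2795,  0.0047]), 0.47)]
scene [ 1.1748 -0.0465  0.9378]
chute [(array([0.6711, 0.3797, 0.1591]), 0.89)]
tray [(array([ 0.464 , -0.2758,  0.0109]), 0.78), (array([0.6666, 0.3826, 0.1615]), 0.16)]
tray_grip [(array([ 0.4659, -0.2777,  0.0061]), 0.65), (array([0.5485, 0.2049, 0.1411]), 0.54)]
lever_knob [(array([0.5463, 0.2025, 0.1416]), 0.76), (array([0.6672, 0.3821, 0.1611
[... 318 characters left out ...]
2779,  0.0072]), 0.17), (array([0.7674, 0.0518, 0.0196]), 0.15)]
ring_gauge [(array([ 0.716 , -0.2846,  0.0099]), 0.97)]
brush [(array([0.7662, 0.0494, 0.0211]), 0.84), (array([0.6742, 0.3853, 0.1621]), 0.41)]
{'t': 1.1, 'joints': array([ 1.0167,  0.1808,  1.607 ,  0.    ,  1.3538, -0.2063]), 'qvel': array([ 0.0004,  0.0007, -0.0007, -0.001 ,  0.0005,  0.001 ]), 'joint_torque': array([ -0.    , -44.4863, -35.1676,  -0.0003,   0.001 ,   0.    ]), 'tool_pos': array([0.196 , 0.5406, 0.2313]), 'ee_rot': array([-0.    ,  0.173 ,  0.9849,  0.    ]), 'ft_force': array([ 0.0014, -1.1447,  1.0822]), 'ft_torque': array([-0.0676, -0.0418, -0.023 ]), 'grasp_force': 0.0, 'grip_width': 0.0854298932515415}
```

View pics/top0.png

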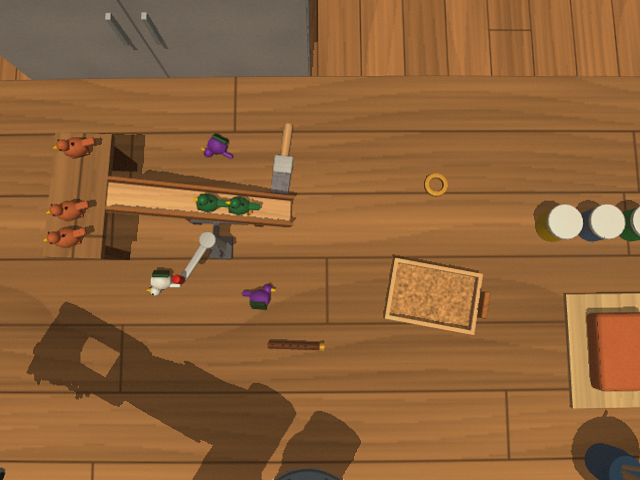

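View pics/scene0.png

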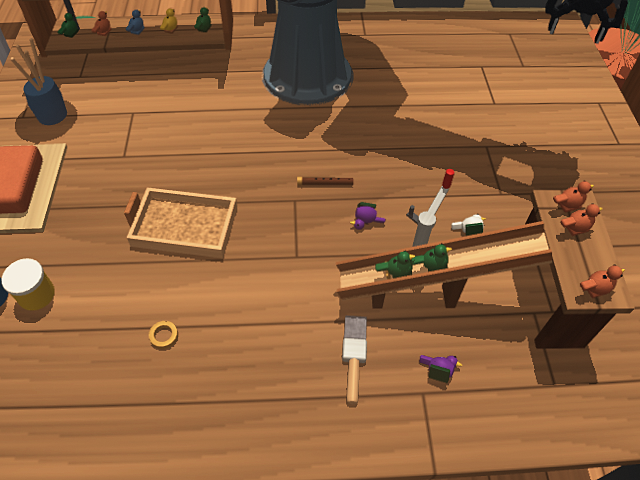

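The top picture shows the chute mouth at about (293,208), the knob at (178,280), the tray centred at (435,295) with its grip at (486,304) on the right. The purple and white birds lie on the bench. The scene view agrees. Next I measure the poses.

```bash
cat > b.py <<'E'
from h import *
np.set_printoptions(precision=4,suppress=True)
d=dict(np.load('top0.npz')); P=cloud(d); I=d['image'].astype(int)
def rect(m):
    m=m.astype(np.uint8); n,l,st,_=cv2.connectedComponentsWithStats(m); k=1+np.argmax(st[1:,4]); 
    p=P[l==k]; b=cv2.minAreaRect(p[:,:2].astype(np.float32)); return b,p
sub=np.zeros((480,640),bool)
# tray rim
s=sub.copy(); s[240:350,370:484]=1
b,p=rect(s&(P[...,2]>.02)&(P[...,2]<.045)); print('tray rim',b,np.median(p[:,2]))
s=sub.copy(); s[270:340,470:510]=1
m=s&(P[...,2]>.048)&(P[...,2]<.08); b,p=rect(m); print('grip',b,p[:,2].max(),p.mean(0))
# chute walls/running: 
s=sub.copy(); s[170:232,115:300]=1
m=s&(P[...,2]>.035)&(P[...,2]<.2); b,p=rect(m); print('chute',b)
# knob red
s=sub.copy(); s[265:295,165:195]=1
m=s&(I[...,0]>150)&(I[...,1]<60); p=P[m]; print('knob',m.sum(),p[p[:,2]>.17].mean(0),p[:,2].max())
# lower end: points along columns
for u in range(284,298,2): print(u,[f'{P[v,u,2]:.3f}' for v in range(186,232,3)])
print(P[208,288],P[220,292],P[198,292])
E
python3 b.py
```

```text
tray rim ((0.47060543298721313, -0.27147457003593445), (0.19526514410972595, 0.13041800260543823), 79.0324478149414) 0.029983083163933166
grip ((0.4514143168926239, -0.36972084641456604), (0.013916052877902985, 0.0548328198492527), 78.4180679321289) 0.06413620338356507 [ 0.4517 -0.368   0.0582]
chute ((0.6458823084831238, 0.1936199963092804), (0.33413413166999817, 0.08159159868955612), 87.78688049316406)
knob 47 [0.502  0.2281 0.1995] 1.0793713857802854
284 ['0.017', '0.015', '0.014', '0.074', '0.069', '0.053', '0.053', '0.050', '0.053', '0.053', '0.053', '0.053', '0.079', '0.066', '0.001', '0.004']
286 ['0.017', '0.020', '0.016', '0.073', '0.071', '0.051', '0.049', '0.048', '0.051', '0.055', '0.052', '0.052', '0.077', '0.067', '0.001', '0.001']
288 ['0.017', '0.014', '-0.001', '0.077', '0.072', '0.047', '0.051', '0.049', '0.049', '0.051', '0.050', '0.050', '0.077', '0.065', '-0.002', '-0.002']
290 ['0.002', '0.002', '0.001', '0.077', '0.073', '-0.000', '-0.002', '-0.002', '0.001', '0.004', '0.003', '-0.001', '0.072', '0.071', '-0.001', '0.004']
292 ['-0.002', '-0.003', '0.003', '-0.000', '0.071', '-0.000', '-0.004', '0.002', '-0.003', '-0.001', '0.003', '0.006', '0.074', '0.068', '0.002', '0.001']
294 ['-0.000', '0.002', '0.004', '-0.002', '-0.003', '-0.000', '-0.000', '-0.002', '0.001', '0.001', '0.004', '0.002', '0.002', '0.003', '0.003', '-0.001']
296 ['-0.001', '0.003', '0.001', '0.001', '0.001', '0.000', '0.002', '0.002', '-0.002', '-0.000', '0.001', '-0.002', '-0.004', '0.000', '0.002', '-0.000']
[0.6563 0.037  0.0515] [0.6391 0.0312 0.0003] [0.6736 0.0276 0.0715]
```

```bash
cat > c.py <<'E'
from h import *
np.set_printoptions(precision=4,suppress=True)
d=dict(np.load('top0.npz')); P=cloud(d); I=d['image'].astype(int)
s=np.zeros((480,640),bool); s[170:232,115:296]=1
Q=P[s]; 
x,y,z=Q.T; floor=.048+(y-.035)*.364
m=(z>floor+.015)&(abs(x-.65)<.06); Q=Q[m]
G=[]
for y0 in np.arange(.05,.33,.02):
    q=Q[abs(Q[:,1]-y0)<.01]; G.append((y0,np.percentile(q[:,0],3),np.percentile(q[:,0],97)))
G=np.array(G); print(G)
for c in (1,2): print(np.polyfit(G[:,0],G[:,c],1))
print('mid',np.polyfit(G[:,0],G[:,1:].mean(1),1))
# running surface plane
m2=(abs(z-floor)<.012)&(abs(x-.65)<.02)&((y<.09)|(y>.24)); 
A=np.c_[x,y,np.ones_like(x)][m2]; c=np.linalg.lstsq(A,z[m2],rcond=None)[0]; print('plane',c,np.degrees(np.arctan(np.hypot(c[0],c[1]))),c[0]/c[1])
# end of the walls
for a in (.02,.05): print(np.percentile(y[(z>floor+.015)&(y<a+.03)],1))
m=(I[...,0]>130)&(I[...,1]<60)&(I[...,2]<60); m[:265]=0;m[295:]=0;m[:,:165]=0;m[:,195:]=0
v,u=np.nonzero(m); print(u.mean(),v.mean(),[tuple(px(d,a,b)) for a,b in ((178,280),(180,279),(176,281))])
print('knob top z=.18', px(d,177.5,280,d['origin'][2]-.18))
sc=dict(np.load('scene0.npz')); S=cloud(sc); J=sc['image'].astype(int)
m=(J[...,0]>120)&(J[...,1]<60)&(J[...,2]<60); m[:160]=0;m[200:]=0;m[:,:430]=0;m[:,460:]=0
q=S[m]; q=q[(q[:,2]>.13)&(q[:,2]<.19)]; print(len(q),q.mean(0),q[:,2].min(),q[:,2].max())
E
python3 c.py
```

```text
[[0.05   0.618  0.6799]
 [0.07   0.6187 0.6805]
 [0.09   0.6195 0.681 ]
 [0.11   0.6206 0.6818]
 [0.13   0.6214 0.6819]
 [0.15   0.6222 0.6834]
 [0.17   0.623  0.6843]
 [0.19   0.6238 0.6839]
 [0.21   0.6245 0.6862]
 [0.23   0.6254 0.6873]
 [0.25   0.6259 0.6862]
 [0.27   0.627  0.6867]
 [0.29   0.6276 0.6876]
 [0.31   0.6284 0.6889]
 [0.33   0.6294 0.6894]]
[0.0404 0.616 ]
[0.0343 0.6781]
mid [0.0374 0.6471]
plane [0.0018 0.3644 0.0348] 20.019716731641427 0.004852791565721078
-0.023925741462817663
-0.023925741462817663
175.5686274509804 278.5686274509804 [(np.float64(0.5002418940971021), np.float64(0.228646047494449), np.float64(0.18244417541956148)), (np.float64(0.5022673323595881), np.float64(0.22646204750838372), np.float64(0.17736033875879142)), (np.float64(0.49869479149219015), np.float64(0.2339071782481778), np.float64(0.17660820416769585))]
knob top z=.18 [0.5005 0.2309 0.1777]
35 [0.5012 0.2351 0.181 ] 0.17703074118730788 0.18440627101032792
```

```bash
cat >> h.py <<'E'
def go(p,yaw=None):
    "tool-frame shift (units of .05 m) to p and z turn (units of 6 deg) to put tool y at yaw deg"
    s=r.state(); M=R.from_quat(s['ee_rot'],scalar_first=True).as_matrix()
    y=np.degrees(np.arctan2(M[1,1],M[0,1])); dlt=M.T@(np.array(p)-s['tool_pos'])
    print('pos',s['tool_pos'].round(4),'yaw',round(y,2),'shift',(dlt/.05).round(2),'mm',(dlt*1e3).round(1))
    print('tilt',np.degrees(np.arccos(-M[2,2])).round(2),'grip',round(s['grip_width'],4),s['grasp_force'],'F',s['ft_force'].round(1),'t',s['t'])
    if yaw is not None: print('turn',round(-(((yaw-y)+180)%360-180)/6,2))
E
python3 - <<'E'
from h import *
d=dict(np.load('top0.npz'));P=cloud(d)
s=P[140:198,265:298]; q=s[(s[...,2]>.006)&(s[...,2]<.03)]; print('brush',q.min(0),q.max(0), [q[abs(q[:,0]-x)<.005][:,1].min() for x in (.71,.72,.74)])
print(q[q[:,0]<.705].round(3)[:20])
go([.455,.1,.231],79)
E
```

```text
brush [0.69596534 0.02421749 0.00601876] [0.81886084 0.07851852 0.02683389] [np.float64(0.03902432910765351), np.float64(0.03724645501341094), np.float64(0.03468306201767486)]
[[0.705 0.072 0.019]
 [0.705 0.056 0.019]
 [0.705 0.05  0.02 ]
 [0.705 0.043 0.02 ]
 [0.703 0.079 0.018]
 [0.703 0.076 0.017]
 [0.702 0.074 0.022]
 [0.703 0.072 0.017]
 [0.703 0.07  0.018]
 [0.704 0.068 0.014]
 [0.703 0.065 0.019]
 [0.703 0.063 0.018]
 [0.702 0.061 0.02 ]
 [0.703 0.059 0.018]
 [0.703 0.057 0.019]
 [0.703 0.054 0.018]
 [0.703 0.052 0.015]
 [0.703 0.05  0.017]
 [0.703 0.048 0.019]
 [0.703 0.046 0.016]]
pos [0.196  0.5406 0.2313] yaw 70.07 shift [-7.87 -6.52  0.01] mm [-3.937e+02 -3.259e+02  3.000e-01]
tilt 0.0 grip 0.0854 0.0 F [ 0.  -1.1  1.1] t 1.1
turn -1.49
```

Call:
{"api": "apply_moves", "payload": {"plan": [[0, 0, 0, -0.7, -0.6, 0, 1], [0, 0, 0, -0.7, -0.6, 0, 1], [0, 0, 0, -0.7, -0.6, 0, 1], [0, 0, 0, -0.7, -0.6, 0, 1], [0, 0, 0, -0.7, -0.6, 0, 1], [0, 0, 0, -0.7, -0.6, 0, 1], [0, 0, 0, -0.7, -0.6, 0, 1], [0, 0, 0, -0.7, -0.6, 0, 1], [0, 0, 0, -0.7, -0.6, 0, 1], [0, 0, 0, -0.7, -0.6, 0, 1]]}}

```text
t: 2.1
tool_pos: [0.4235, 0.1375, 0.2317]
ee_rot: [0.001, 0.173, 0.985, 0.0]
ft_force: [0.8, -0.3, 0.4]
grip_width: 0.0855
grasp_force: 0.0
```

```bash
python3 -c "
from h import *
go([.4514,-.3706,.16],79)"
```

```text
pos [0.4235 0.1375 0.2317] yaw 70.07 shift [-3.99 -9.36  1.43] mm [-199.4 -468.2   71.6]
tilt 0.06 grip 0.0855 0.0 F [ 0.8 -0.3  0.4] t 2.1
turn -1.49
```

Call:
{"api": "apply_moves", "payload": {"plan": [[0, 0, 0, -0.36, -0.85, 0, 1], [0, 0, 0, -0.36, -0.85, 0, 1], [0, 0, 0, -0.36, -0.85, 0, 1], [0, 0, 0, -0.36, -0.85, 0, 1], [0, 0, 0, -0.36, -0.85, 0, 1], [0, 0, 0, -0.36, -0.85, 0, 1], [0, 0, 0, -0.36, -0.85, 0, 1], [0, 0, 0, -0.36, -0.85, 0, 1], [0, 0, 0, -0.36, -0.85, 0, 1], [0, 0, 0, -0.36, -0.85, 0, 1]]}}

```text
t: 3.1
tool_pos: [0.4469, -0.3237, 0.2314]
ee_rot: [0.0, 0.173, 0.985, -0.0]
ft_force: [1.5, 0.2, 0.6]
grip_width: 0.0856
grasp_force: 0.0
```

Call:
{"api": "apply_moves", "payload": {"plan": [[0, 0, -0.75, -0.2, -0.4, 0.5, 1], [0, 0, -0.75, -0.2, -0.4, 0.5, 1], [0, 0, 0, 0, 0, 0.4, 1], [0, 0, 0, 0, 0, 0, 1]]}}

```text
t: 3.5
tool_pos: [0.4523, -0.3646, 0.1577]
ee_rot: [-0.002, 0.096, 0.995, 0.002]
ft_force: [-0.2, 2.0, 0.0]
grip_width: 0.0854
grasp_force: 0.0
```

```bash
cat > e.py <<'E'
from h import *
d=r.get_image('wrist'); save(d,'w1')
print([(towin(d,o['at']).round(4),round(o['confidence'],2)) for o in r.look_for('tray_grip','wrist')[:3]])
go([.4514,-.3706,.034],79)
P=cloud(d); q=P[(P[...,2]>.048)&(P[...,2]<.07)&(d['z_map']>0)]; q=q[np.hypot(q[:,0]-.4514,q[:,1]+.3706)<.05]
print(len(q),q.mean(0),cv2.minAreaRect(q[:,:2].astype(np.float32)) if len(q)>5 else 0)
E
python3 e.py
```

```text
[(array([ 0.4655, -0.2641,  0.0075]), 0.83)]
pos [ 0.454  -0.3655  0.1614] yaw 79.06 shift [ 0.03 -0.11  2.55] mm [  1.5  -5.6 127.4]
tilt 0.05 grip 0.0859 0.0 F [ 0.6 -1.5  1.3] t 3.6
turn 0.01
1155 [ 0.4454167  -0.36710377  0.05915397] ((0.447066068649292, -0.3676532208919525), (0.011678067035973072, 0.053789254277944565), 79.01509857177734)
```

View pics/w1.png

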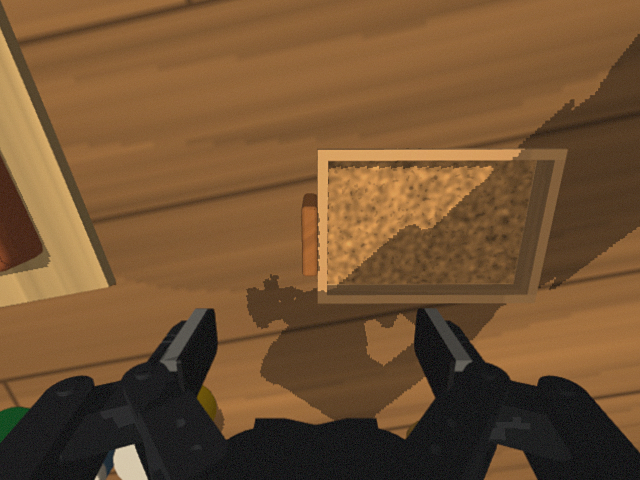

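The wrist picture shows the tray flush with its grip at about (310,240), and the measured position agrees within 3 mm. I descend and grip.

Call:
{"api": "apply_moves", "payload": {"plan": [[0, 0, 0, 0.08, -0.1, 0.8, 1], [0, 0, 0, 0, 0, 0.8, 1], [0, 0, 0, 0, 0, 0.6, 1], [0, 0, 0, 0, 0, 0.35, 1], [0, 0, 0, 0, 0, 0, 1], [0, 0, 0, 0, 0, 0, -1], [0, 0, 0, 0, 0, 0, -1], [0, 0, 0, 0, 0, 0, -1], [0, 0, 0, 0, 0, 0, -1], [0, 0, 0, 0, 0, 0, -1]]}}

```text
t: 4.6
tool_pos: [0.4495, -0.3699, 0.0345]
ee_rot: [0.0, 0.095, 0.995, -0.0]
ft_force: [0.8, 0.6, -0.7]
grip_width: 0.0121
grasp_force: 0.2
```

Call:
{"api": "apply_moves", "payload": {"plan": [[0, 0, 0, 0, 0, 0, -1], [0, 0, 0, 0, 0, 0, -1], [0, 0, 0, 0, 0, 0, -1]]}}

```text
t: 4.9
tool_pos: [0.4497, -0.37, 0.0347]
ee_rot: [0.0, 0.095, 0.995, -0.0]
ft_force: [-0.1, 3.4, 5.2]
grip_width: 0.0108
grasp_force: 60.0
```

```bash
python3 -c "
from h import *
go([.6458,-.2,.05],95)"
```

```text
pos [ 0.4497 -0.37    0.0347] yaw 79.08 shift [-3.21  4.08 -0.3 ] mm [-160.4  204.1  -15.2]
tilt 0.05 grip 0.0108 59.97215151786804 F [-0.1  3.4  5.2] t 4.9
turn -2.65
```

Call:
{"api": "apply_moves", "payload": {"plan": [[0, 0, 0, 0, 0, -0.2, -1], [0, 0, -0.9, 0, 0, 0, -1], [0, 0, -0.9, 0, 0, 0, -1], [0, 0, -0.85, 0, 0, 0, -1], [0, 0, 0, -0.5, 0.35, 0, -1], [0, 0, 0, -0.5, 0.35, 0, -1], [0, 0, 0, -0.5, 0.35, 0, -1], [0, 0, 0, -0.5, 0.35, 0, -1], [0, 0, 0, -0.5, 0.35, 0, -1], [0, 0, 0, -0.5, 0.35, 0, -1]]}}

```text
t: 5.9
tool_pos: [0.5898, -0.2514, 0.0435]
ee_rot: [-0.001, -0.043, 0.999, 0.0]
ft_force: [0.2, 0.5, -2.9]
grip_width: 0.0107
grasp_force: 58.7
```

Call:
{"api": "apply_moves", "payload": {"plan": [[0, 0, 0, -0.5, 0.35, 0, -1], [0, 0, 0, -0.5, 0.35, 0, -1], [0, 0, 0, 0, 0, 0, -1], [0, 0, 0, 0, 0, 0, -1]]}}

```text
t: 6.3
tool_pos: [0.636, -0.2124, 0.0432]
ee_rot: [-0.001, -0.044, 0.999, 0.0]
ft_force: [-1.0, -0.0, -4.3]
grip_width: 0.0111
grasp_force: 58.9
```

```bash
cat > f.py <<'E'
from h import *
import sys
go([.6458,-.1166,.0345],95)
d=r.get_image('top'); n=sys.argv[1]; save(d,n); P=cloud(d); Z=P[...,2]
for nm,(lo,hi) in dict(rim=(.018,.048)).items():
    m=((Z>lo)&(Z<hi)&(P[...,0]>.5)&(P[...,0]<.72)&(P[...,1]>-.3)&(P[...,1]<.03)).astype(np.uint8)
    k,l,st,_=cv2.connectedComponentsWithStats(m); i=1+np.argmax(st[1:,4]); q=P[l==i]; q=q[q[:,2]<.048]
    b=cv2.minAreaRect(q[:,:2].astype(np.float32)); print(b); print(cv2.boxPoints(b).round(4))
    A=np.c_[q[:,:2]-q[:,:2].mean(0),np.ones(len(q))]; qq=q[:,2]>.02; print('rim z',np.linalg.lstsq(A[qq],q[qq,2],rcond=None)[0].round(3))
E
python3 f.py t1; python3 -c "
import cv2; i=cv2.imread('pics/t1.png'); cv2.imwrite('pics/t1c.png',cv2.resize(i[140:400,180:500],None,fx=2,fy=2))"
```

```text
pos [ 0.636  -0.2124  0.0432] yaw 95.08 shift [-0.37  1.89  0.17] mm [-18.3  94.6   8.7]
tilt 0.09 grip 0.0111 58.854201436042786 F [-1.  -0.  -4.3] t 6.3
turn 0.01
((0.6286410689353943, -0.10571443289518356), (0.13075971603393555, 0.17715811729431152), 5.109217643737793)
[[ 0.5556 -0.0233]
 [ 0.5714 -0.1998]
 [ 0.7016 -0.1881]
 [ 0.6859 -0.0117]]
rim z [-0.007  0.008  0.036]
```

View pics/t1c.png

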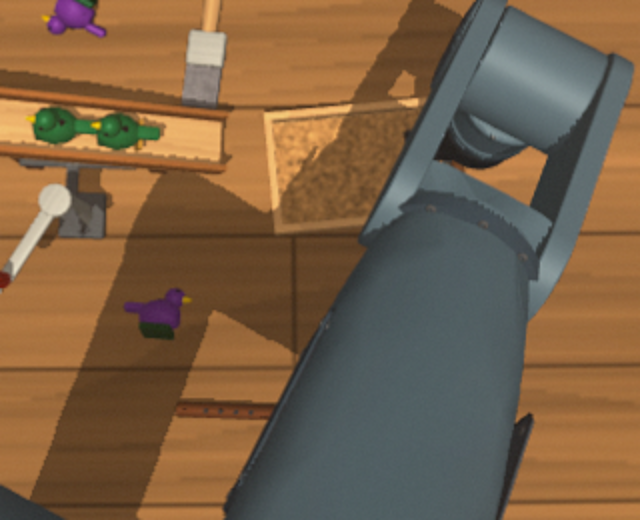

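The tray hangs level, its far end at crop (270,170), just short of the mouth at (225,140). The brush end is close on the +x side. I lower it, slide it in, set it down and release.

Call:
{"api": "apply_moves", "payload": {"plan": [[0, 0, 0, 0, 0, 0.08, -1], [0, 0, 0, 0, 0, 0.05, -1], [0, 0, 0, -0.05, 0.38, 0, -1], [0, 0, 0, -0.05, 0.38, 0, -1], [0, 0, 0, -0.05, 0.38, 0, -1], [0, 0, 0, -0.05, 0.38, 0, -1], [0, 0, 0, -0.05, 0.38, 0, -1], [0, 0, 0, 0, 0, 0.04, -1], [0, 0, 0, 0, 0, 0, -1], [0, 0, 0, 0, 0, 0, -1]]}}

```text
t: 7.35
tool_pos: [0.6407, -0.1175, 0.0354]
ee_rot: [0.0, -0.044, 0.999, -0.0]
ft_force: [0.9, 0.4, -3.3]
grip_width: 0.0106
grasp_force: 59.2
```

```bash
python3 f.py t2
```

```text
pos [ 0.6407 -0.1175  0.0354] yaw 94.99 shift [-0.1   0.01  0.02] mm [-5.2  0.4  0.9]
tilt 0.02 grip 0.0106 59.237292408943176 F [ 0.9  0.4 -3.3] t 7.35
turn -0.0
((0.6942794919013977, -0.010454453527927399), (0.009563912637531757, 0.08079049736261368), 4.318111419677734)
[[ 0.6865  0.0295]
 [ 0.6926 -0.0511]
 [ 0.7021 -0.0504]
 [ 0.696   0.0302]]
rim z [0.304 0.022 0.029]
```

Call:
{"api": "apply_moves", "payload": {"plan": [[0, 0, 0, 0, 0, 0.02, -1], [0, 0, 0, 0, 0, 0.01, -1], [0, 0, 0, 0, 0, 0, 1], [0, 0, 0, 0, 0, 0, 1], [0, 0, 0, 0, 0, 0, 1], [0, 0, 0, 0, 0, 0, 1], [0, 0, 0, 0, 0, -0.3, 1], [0, 0, 0, 0, 0, -1, 1], [0, 0, 0, 0, 0, -1, 1], [0, 0, 0, 0, 0, -1, 1]]}}

```text
t: 8.4
tool_pos: [0.6403, -0.1173, 0.2017]
ee_rot: [0.0, -0.043, 0.999, -0.0]
ft_force: [1.0, 0.4, 0.4]
grip_width: 0.0856
grasp_force: 0.0
```

```bash
python3 -c "
from h import *
go([.42,-.03,.25],-32)"
```

```text
pos [ 0.6403 -0.1173  0.2017] yaw 94.97 shift [ 4.24  2.12 -0.97] mm [211.9 106.1 -48.4]
tilt 0.03 grip 0.0856 0.0 F [1.  0.4 0.4] t 8.4
turn 21.16
```

Call:
{"api": "apply_moves", "payload": {"plan": [[0, 0, 0, 0.85, 0.42, -0.2, 1], [0, 0, 0, 0.85, 0.42, -0.2, 1], [0, 0, 0, 0.85, 0.42, -0.2, 1], [0, 0, 0, 0.85, 0.42, -0.2, 1], [0, 0, 0, 0.85, 0.42, -0.2, 1], [0, 0, 1, 0, 0, 0, 1], [0, 0, 1, 0, 0, 0, 1], [0, 0, 1, 0, 0, 0, 1], [0, 0, 1, 0, 0, 0, 1], [0, 0, 1, 0, 0, 0, 1]]}}

```text
t: 9.4
tool_pos: [0.4198, -0.0312, 0.2501]
ee_rot: [0.001, 0.219, 0.976, -0.0]
ft_force: [0.2, -0.0, 1.1]
grip_width: 0.0856
grasp_force: 0.0
```

Call:
{"api": "apply_moves", "payload": {"plan": [[0, 0, 1, 0, 0, 0, 1], [0, 0, 1, 0, 0, 0, 1], [0, 0, 1, 0, 0, 0, 1], [0, 0, 1, 0, 0, 0, 1], [0, 0, 1, 0, 0, 0, 1], [0, 0, 1, 0, 0, 0, 1], [0, 0, 1, 0, 0, 0, 1], [0, 0, 1, 0, 0, 0, 1], [0, 0, 1, 0, 0, 0, 1], [0, 0, 1, 0, 0, 0, 1]]}}

```text
t: 10.4
tool_pos: [0.4198, -0.0312, 0.2499]
ee_rot: [0.001, 0.677, 0.736, 0.0]
ft_force: [0.0, -0.1, -0.0]
grip_width: 0.0856
grasp_force: 0.0
```

Call:
{"api": "apply_moves", "payload": {"plan": [[0, 0, 1, 0, 0, 0, 1], [0, 0, 1, 0, 0, 0, 1], [0, 0, 1, 0, 0, 0, 1], [0, 0, 1, 0, 0, 0, 1], [0, 0, 1, 0, 0, 0, 1], [0, 0, 1, 0, 0, 0, 1], [0, 0, 0.2, 0, 0, 0, 1], [0, 0, 0, 0, 0, 0, 1]]}}

```text
t: 11.2
tool_pos: [0.4198, -0.0312, 0.2495]
ee_rot: [0.0, 0.875, 0.484, 0.0]
ft_force: [0.0, 0.8, 0.1]
grip_width: 0.0851
grasp_force: 0.0
```

```bash
cat > g.py <<'E'
from h import *
go([.5015,.233,.23],-32)
d=r.get_image('top'); save(d,'t3'); P=cloud(d); Z=P[...,2]
m=((Z>.018)&(Z<.042)&(P[...,0]>.5)&(P[...,0]<.73)&(P[...,1]>-.15)&(P[...,1]<.03)).astype(np.uint8)
k,l,st,_=cv2.connectedComponentsWithStats(m); i=1+np.argmax(st[1:,4]); q=P[l==i]
b=cv2.minAreaRect(q[:,:2].astype(np.float32)); print(b); print(cv2.boxPoints(b).round(4), q[:,2].min(),np.median(q[:,2]))
for n in ['whistle_first','brush','lever_knob']: print(n,[(towin(d,o['at']).round(4),round(o['confidence'],2)) for o in r.look_for(n,'top')[:4]])
i=cv2.imread('pics/t3.png'); cv2.imwrite('pics/t3c.png',cv2.resize(i[140:340,140:460],None,fx=2.5,fy=2.5))
E
python3 g.py
```

```text
pos [ 0.4198 -0.0312  0.2495] yaw -32.12 shift [ 5.34 -1.43  0.39] mm [267.2 -71.3  19.5]
tilt 0.07 grip 0.0851 0.0 F [0.  0.8 0.1] t 11.2
turn -0.02
((0.6364253759384155, -0.04384111613035202), (0.13096046447753906, 0.15878739953041077), 4.935945987701416)
[[ 0.5644  0.0296]
 [ 0.578  -0.1286]
 [ 0.7085 -0.1173]
 [ 0.6948  0.0409]] 0.018329570975583076 0.02957072621113621
whistle_first [(array([0.4764, 0.1006, 0.0334]), 0.9), (array([0.6498, 0.1275, 0.1173]), 0.81), (array([0.7975, 0.1955, 0.0281]), 0.62), (array([0.5049, 0.3121, 0.0255]), 0.58)]
brush [(array([0.7519, 0.0497, 0.0229]), 0.91)]
lever_knob [(array([0.5495, 0.2022, 0.1443]), 0.87)]
```

View pics/t3c.png

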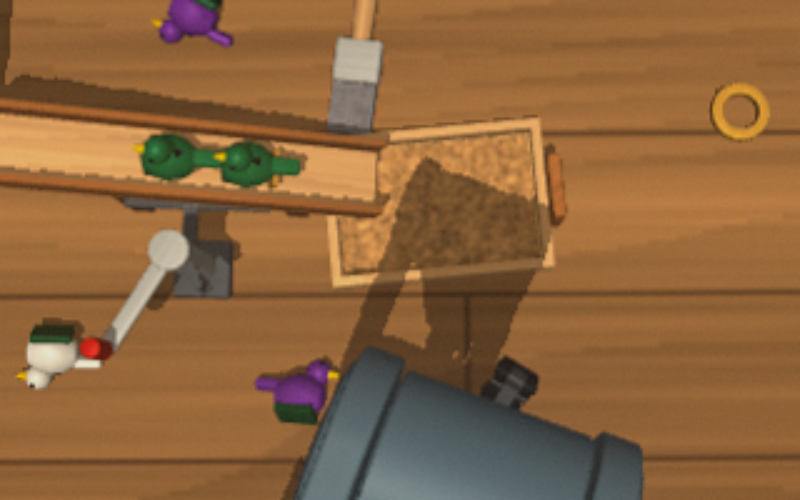

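The tray lies flat under the mouth (mouth edge at crop (380,175)), with the brush untouched beside it. The knob is at crop (93,348) and the white bird lies below and beside it. Now I go above the knob.

Call:
{"api": "apply_moves", "payload": {"plan": [[0, 0, 0, 0.77, -0.2, 0.05, 1], [0, 0, 0, 0.77, -0.2, 0.05, 1], [0, 0, 0, 0.77, -0.2, 0.05, 1], [0, 0, 0, 0.77, -0.2, 0.05, 1], [0, 0, 0, 0.77, -0.2, 0.05, 1], [0, 0, 0, 0.77, -0.2, 0.05, 1], [0, 0, 0, 0.77, -0.2, 0.05, 1], [0, 0, 0, 0, 0, 0, 1], [0, 0, 0, 0, 0, 0, 1]]}}

```text
t: 12.3
tool_pos: [0.5038, 0.2347, 0.2307]
ee_rot: [-0.0, 0.875, 0.484, -0.001]
ft_force: [-0.3, -0.7, 0.2]
grip_width: 0.0854
grasp_force: 0.0
```

```bash
cat > k.py <<'E'
from h import *
d=r.get_image('wrist'); save(d,'w2')
I=d['image'].astype(int); P=cloud(d)
m=(I[...,0]>90)&(I[...,1]<.35*I[...,0])&(I[...,2]<.35*I[...,0])&(P[...,2]>.13)&(P[...,2]<.195)&(d['z_map']>0)
q=P[m]; print(m.sum(),q.min(0),q.max(0)); t=q[q[:,2]>np.percentile(q[:,2],90)-.004]; t=t[t[:,2]>.174]; print(len(t),(t.min(0)+t.max(0))/2,t.mean(0))
print([(towin(d,o['at']).round(4),round(o['confidence'],2)) for o in r.look_for('lever_knob','wrist')[:3]])
go([.502,.234,.148],-32)
E
python3 k.py
```

```text
668 [0.49303819 0.22842141 0.14455367] [0.50774987 0.24365414 0.18192229]
451 [0.50032919 0.23589891 0.17919751] [0.50030604 0.23638056 0.17948085]
[(array([0.5497, 0.2049, 0.1418]), 0.67)]
pos [0.5039 0.2334 0.2311] yaw -32.23 shift [-0.01 -0.04  1.66] mm [-0.4 -1.9 83.1]
tilt 0.05 grip 0.0855 0.0 F [-0.1 -0.1 -0.1] t 12.4
turn -0.04
```

View pics/w2.png

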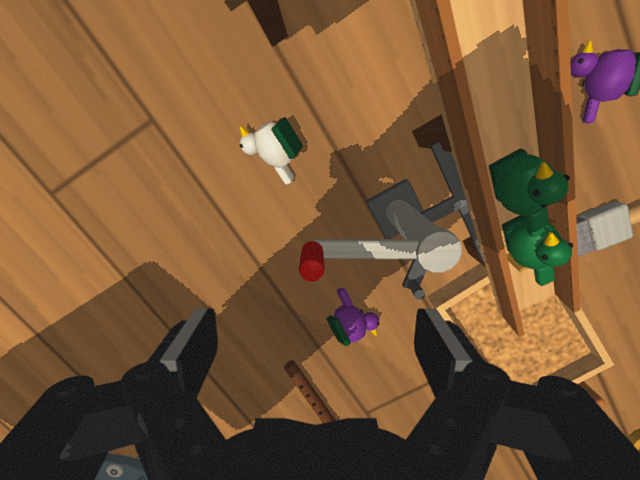

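The knob shows at (312,262), with its top measured at (0.5005, 0.236, 0.18), which matches the chute geometry. I descend and grip it.

Call:
{"api": "apply_moves", "payload": {"plan": [[0, 0, 0, 0, -0.08, 0.6, 1], [0, 0, 0, 0, 0, 0.6, 1], [0, 0, 0, 0, 0, 0.45, 1], [0, 0, 0, 0, 0, 0, 1], [0, 0, 0, 0, 0, 0, -1], [0, 0, 0, 0, 0, 0, -1], [0, 0, 0, 0, 0, 0, -1], [0, 0, 0, 0, 0, 0, -1], [0, 0, 0, 0, 0, 0, -1], [0, 0, 0, 0, 0, 0, -1]]}}

```text
t: 13.4
tool_pos: [0.5016, 0.2361, 0.1498]
ee_rot: [0.001, 0.876, 0.483, 0.001]
ft_force: [0.7, -2.4, 4.3]
grip_width: 0.014
grasp_force: 58.4
```

Call:
{"api": "apply_moves", "payload": {"plan": [[0, 0, 0, 0, 0, 0, -1], [0, 0, 0, 0, 0, 0, -1]]}}

```text
t: 13.6
tool_pos: [0.5016, 0.2361, 0.1497]
ee_rot: [0.0, 0.876, 0.483, 0.001]
ft_force: [0.2, -2.7, 5.6]
grip_width: 0.0141
grasp_force: 58.7
```

```bash
python3 -c "
from h import *
go([.5005,.236,.148],-32)"
```

```text
pos [0.5016 0.2361 0.1497] yaw -32.22 shift [-0.01 -0.02  0.03] mm [-0.7 -0.9  1.7]
tilt 0.11 grip 0.0141 58.665971159935 F [ 0.2 -2.7  5.6] t 13.6
turn -0.04
```

Call:
{"api": "apply_moves", "payload": {"plan": [[0, 0, -0.95, -0.18, 0.01, 0, -1], [0, 0, -0.95, -0.18, 0.01, 0, -1], [0, 0, -0.95, -0.18, 0.01, 0, -1], [0, 0, -0.95, -0.18, 0.01, 0, -1], [0, 0, -0.95, -0.18, 0.01, 0, -1], [0, 0, 0, 0, 0, 0, -1]]}}

```text
t: 14.2
tool_pos: [0.4874, 0.194, 0.1498]
ee_rot: [-0.0, 0.729, 0.685, 0.001]
ft_force: [-2.8, 2.4, 7.9]
grip_width: 0.014
grasp_force: 59.1
```

```bash
python3 -c "
from h import *
go([.4975,.151,.148],25)"
```

```text
pos [0.4874 0.194  0.1498] yaw -3.6 shift [-0.85  0.26  0.03] mm [-42.3  12.8   1.7]
tilt 0.1 grip 0.014 59.14504051208496 F [-2.8  2.4  7.9] t 14.2
turn -4.77
```

Call:
{"api": "apply_moves", "payload": {"plan": [[0, 0, -0.95, -0.18, 0.01, 0, -1], [0, 0, -0.95, -0.18, 0.01, 0, -1], [0, 0, -0.95, -0.18, 0.01, 0, -1], [0, 0, -0.95, -0.18, 0.01, 0, -1], [0, 0, -0.95, -0.17, 0.01, 0, -1], [0, 0, 0, 0, 0, 0, -1], [0, 0, 0, 0, 0, 0, -1], [0, 0, 0, 0, 0, 0, -1], [0, 0, 0, 0, 0, 0, -1]]}}

```text
t: 15.1
tool_pos: [0.4946, 0.1509, 0.1497]
ee_rot: [-0.001, 0.539, 0.842, -0.0]
ft_force: [-6.7, -0.4, 11.7]
grip_width: 0.0147
grasp_force: 59.7
```

```bash
cat > m.py <<'E'
from h import *
import sys
go([.4975,.151,.148],25)
n=sys.argv[1]; d=r.get_image('scene'); save(d,n)
for k in ['whistle_first','whistle_next']: print([(towin(d,o['at']).round(3),round(o['confidence'],2)) for o in r.look_for(k,'scene')[:5]])
i=cv2.imread(f'pics/{n}.png'); cv2.imwrite(f'pics/{n}c.png',cv2.resize(i[140:400,280:600],None,fx=2.2,fy=2.2))
E
python3 m.py s1
```

```text
pos [0.4946 0.1509 0.1497] yaw 24.78 shift [-0.02  0.05  0.03] mm [-1.1  2.7  1.7]
tilt 0.11 grip 0.0147 59.69600021839142 F [-6.7 -0.4 11.7] t 15.1
turn -0.04
[(array([0.48 , 0.095, 0.027]), 0.91), (array([0.507, 0.308, 0.029]), 0.81), (array([0.806, 0.196, 0.028]), 0.79), (array([ 0.648, -0.038,  0.048]), 0.74)]
[(array([0.659, 0.184, 0.14 ]), 0.87)]
```

View pics/s1c.png

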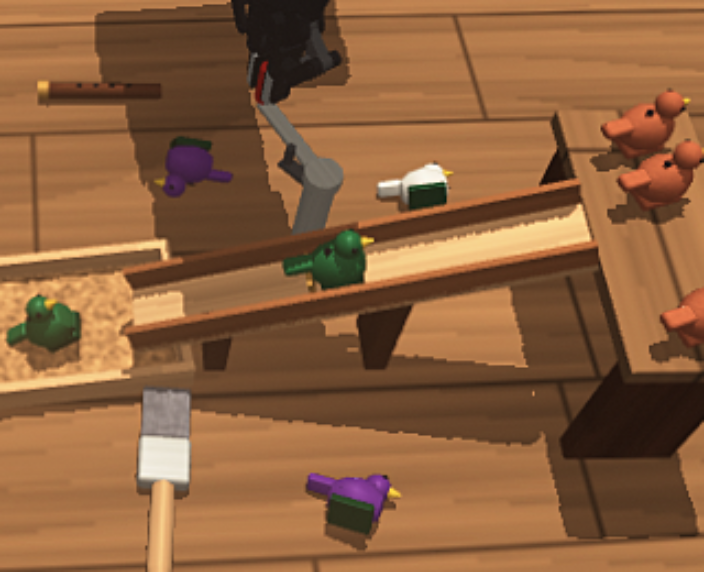

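The first whistle lies in the tray at crop (45,325) and the next is held by the rear gate at (335,260). The chord travelled gives a lever angle of about 0.99 rad. I nudge slightly towards the stop, hold, then open.

Call:
{"api": "apply_moves", "payload": {"plan": [[0, 0, 0, -0.03, 0, 0, -1], [0, 0, 0, 0, 0, 0, -1], [0, 0, 0, 0, 0, 0, -1], [0, 0, 0, 0, 0, 0, -1], [0, 0, 0, 0, 0, 0, 1], [0, 0, 0, 0, 0, 0, 1], [0, 0, 0, 0, 0, 0, 1], [0, 0, 0, 0, 0, 0, 1], [0, 0, 0, 0, 0, 0, 1], [0, 0, 0, 0, 0, 0, 1]]}}

```text
t: 16.25
tool_pos: [0.4961, 0.1489, 0.1487]
ee_rot: [-0.0, 0.539, 0.842, -0.0]
ft_force: [0.1, -0.2, 0.6]
grip_width: 0.0854
grasp_force: 0.0
```

Call:
{"api": "apply_moves", "payload": {"plan": [[0, 0, 0, 0, 0, -0.5, 1], [0, 0, 0, 0, 0, -1, 1], [0, 0, 0, 0, 0, -1, 1], [0, 0, 0, 0, 0, 0, 1], [0, 0, 0, 0, 0, 0, 1], [0, 0, 0, 0, 0, 0, 1], [0, 0, 0, 0, 0, 0, 1], [0, 0, 0, 0, 0, 0, 1], [0, 0, 0, 0, 0, 0, 1]]}}

```text
t: 17.15
tool_pos: [0.4957, 0.1489, 0.2728]
ee_rot: [-0.001, 0.539, 0.842, -0.001]
ft_force: [0.3, 0.5, 0.2]
grip_width: 0.0853
grasp_force: 0.0
```

```bash
python3 m.py s2
```

```text
pos [0.4957 0.1489 0.2728] yaw 24.77 shift [0.02 0.05 2.5 ] mm [  1.    2.7 124.8]
tilt 0.11 grip 0.0853 0.0 F [0.3 0.5 0.2] t 17.15
turn -0.04
[(array([0.809, 0.198, 0.026]), 0.87), (array([ 0.647, -0.044,  0.042]), 0.77), (array([0.477, 0.096, 0.026]), 0.64), (array([0.505, 0.31 , 0.032]), 0.59)]
[(array([0.656, 0.129, 0.119]), 0.61), (array([0.549, 0.204, 0.142]), 0.34)]
```

View pics/s2c.png

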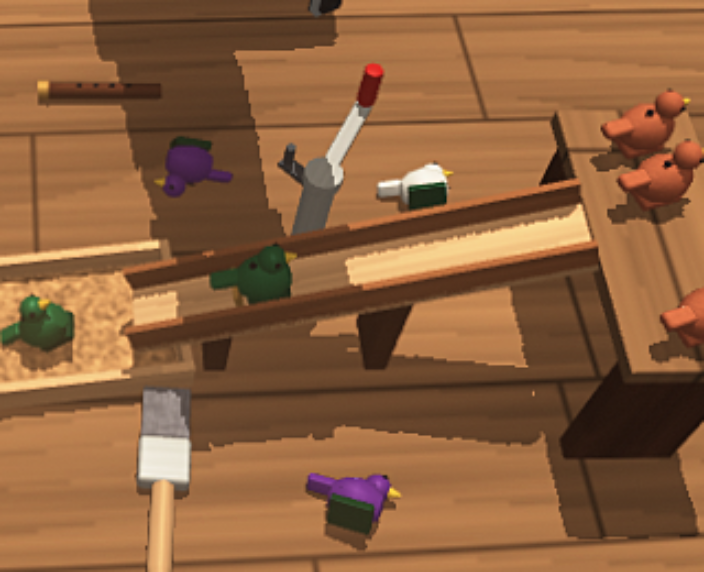

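The lever is back at rest, with its knob at crop (370,85). The next whistle has stopped at the front gate at (265,275), the same spot the first one held, and the first is in the tray at (40,325). I let everything settle and hand in.

Call:
{"api": "apply_moves", "payload": {"plan": [[0, 0, 0, 0, 0, 0, 1], [0, 0, 0, 0, 0, 0, 1], [0, 0, 0, 0, 0, 0, 1], [0, 0, 0, 0, 0, 0, 1], [0, 0, 0, 0, 0, 0, 1], [0, 0, 0, 0, 0, 0, 1], [0, 0, 0, 0, 0, 0, 1], [0, 0, 0, 0, 0, 0, 1]]}}

```text
t: 18.1
tool_pos: [0.4961, 0.149, 0.2738]
ee_rot: [0.0, 0.539, 0.842, -0.0]
ft_force: [-0.4, -0.8, 0.3]
grip_width: 0.0855
grasp_force: 0.0
```

```bash
python3 -c "
from h import *
d=r.get_image('scene'); print([towin(d,o['at']).round(3) for o in r.look_for('whistle_first','scene')[:5]])
print(r.close_job())"
```

```text
[array([0.808, 0.196, 0.028]), array([ 0.651, -0.045,  0.046]), array([0.509, 0.308, 0.028]), array([ 0.716, -0.287,  0.012])]
the job is handed in; nothing more can be done
None
```

I handed the job in at about 18 s, but the hand-in returned no verdict: in the last pictures the first whistle is in the tray under the mouth, the lever is back at rest, the next whistle is stopped at the front gate, and the pipe, ring gauge and brush appear unmoved.

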